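# Clip the earth clamp onto the drive chassis

## Task

Before the opened drive is worked on, its chassis has to be earthed: take the larger of the two spring clamps off the parking rail by squeezing its handles, set it astride the top edge of the upright metal tab on the chassis wall, and let go so that it grips the tab. It should end near the middle of the tab, upright and square to it, with its jaws well down over the edge. Leave the smaller clamp alone where it is on the rail.

Things in the scene. Friction and masses are not known exactly. Their poses are not given: they have to be found in the camera images.
- large_clip_handles (a point): LARGE spring clamp (steel, black handle sleeves, brass jaws; 22 mm wide, 0.1 kg), astride the rail like a peg: handles up in a V, jaws down. Point between the handles, 38 mm above the hinge axis. x: along hinge and gripped edge; y: line along which the handles are squeezed; z: up. Flat handle faces 22 to 50 mm above the hinge, ends 55 mm apart outside. Jaw tips 40 mm below the hinge.
- large_clip_mouth (a point): Point between the brass jaws of the large clamp, at the middle of their 26 mm high, 20 mm wide (along x) gripping faces: 27 mm below the hinge axis, 65 mm below large_clip_handles; same axes. An edge fully in stops at the hub, 8 mm below the hinge axis.
- large_clip_left (a joint): Turn of one lever of the large clamp, rad (the other mirrors it): 0 gripping a 4 mm plate, -0.05 shut on nothing, 0.30 squeezed fully open. About 10 N on each handle reaches that firm stop: handle outsides then parallel, 25 mm apart, ends 56 mm above the hinge; jaw tips 27 mm apart. Let go, the spring shuts the jaws with about 6 N.
- small_clip_handles (a point): SMALL spring clamp, to be left alone: same shape at two thirds the size (14 mm wide, handle ends 37 mm apart), also astride the rail, 100 mm from the large one. Which end of the rail each stands at varies. Point between its handles, 25 mm above its hinge axis; same axes.
- rail_top (a point): Middle of the top edge of the fixed parking rail: upright steel strip 190 mm long, 4 mm thick, top edge 66 mm above the table, on a dark foot 200 x 64 x 12 mm. x: along the edge; y: through the strip; z: up. The clamps stand 50 mm either side of this point.
- tab_top (a point): Middle of the top edge of the chassis's earthing tab: bare upright steel plate 54 mm long, 4 mm thick, top edge 80 mm above the table, 35 mm above the wall that carries it. x: along the edge; y: through the plate, away from the tray; z: up. The fixed chassis, an open grey tray 200 (x) by 135 mm with 45 mm walls, lies on the -y side with a hard drive in it (32 mm high).
Things that resemble listed ones, but are neither listed nor needed, are in the scene too. What is shaped like the part that bears large_clip_handles but red is not meant.

How it is judged:
By the outcome, as a careful person would: the job done as asked, in the order asked, and still so for the second after the job is handed in, with the robot touching nothing.
It also fails if it takes over 35 s, if anything falls off the work surface, if the arm or the gripper's body presses on something with over 40 N, if the wrist force passes 120 N, or if a joint passes its speed limit or range.

## Robot

A 7-joint arm with a two-finger parallel gripper is mounted at the origin on the work surface; the furniture and walls round the work are solid. World frame = base frame: x ahead of the robot, y to its left, z up, the work surface at z = 0. Lengths are in m, angles in rad, forces in N, time in s.
With the tool pointing down it reaches from about 0.4 to 0.875 m from the base axis. Payload 19.3 kg.
Tool frame: the origin (TCP) lies midway between the tips of the shut fingers; the grasp point (between the pads) lies 19 mm behind it; z points along the fingers, y is the line along which they close (so a half turn about z gives the same grasp; the last joint's range is limited). The gripper opens to 85 mm and grips with 20 to 120 N. Pads are 22 mm wide; open, the fingers measure 114 mm over their backs; the gripper's body (76 mm by 85 mm) begins 54 mm behind the grasp point. The pads swing forward as they close: fully open they stand 13 mm farther back than shut.
Start: joints at [1.108, 0.521, -0.036, 1.599, 0.021, 1.021, -0.113], TCP at [0.239, -0.577, 0.231] pointing down, gripper open.
Joint ranges: [-2.91, 2.91], [-0.3, 2.13], [-1.5, 1.42], [0.17, 2.43], [-1.26, 4.41], [0.16, 1.93], [-2.52, 2.52]. Speed limits (rad/s): [1.89, 1.89, 2.39, 2.39, 3.01, 3.01, 3.01].

## Interface

Orientations are given as a 3x3 rotation matrix whose columns are the frame's x, y, z axes.
In Python, from workcell import robot, read_camera, camera_info, order, spotter gives the robot as it stands.
- The arm moves only by the tool drive_tool, never from a script. Its argument "targets" is one flat list of numbers, 7 for each row, row after row: the shift along the tool's x, y, z in m, then the turn, a rotation vector about the tool's x, y, z in rad, then the gripper's target within -1 to 1 (fully open at 1, half-way at 0, shut at -1). In form: [dx, dy, dz, rx, ry, rz, fingers, dx, dy, dz, rx, ry, rz, fingers, ...]. A call has 1 to 12 rows; each row is the pose to reach, as a shift and turn from the pose commanded when the call began, along the tool's axes at that moment; what a row does not reach only later rows make up. A row lasts 1/10 s, in which the tool goes at most 50 mm and 8.59 degrees, less where a joint would pass 70% of its speed; a pose out of reach is approached as far as the arm can. A call with a gripper value outside its range is refused whole. The fingers move at their own pace and stop on an object; "force" is the grip in N (left out, the last holds). Time passes only in rows, so rows that repeat a pose let the fingers close. It gives the time, the measured TCP pose, the force, the opening and the grip force at its end, in the units of the state.
- robot.state(): the state, without advancing time (a new reading comes with each control period).
- read_camera(name): name is "scene" or "top" or "wrist"; returns the picture (480x640x3 uint8, red, green, blue); there is no depth.
- camera_info(name): a dict with "K" (3x3 intrinsics, pixels), "cam_to_world" (4x4, takes a point from camera to world coordinates). Camera axes: x right, y up, looking along -z (the intrinsics and any distortion apply to the point x, -y, -z); pixel columns grow to the right and rows downward; lengths in m; the calibration is good to about 2 mm. A picture is of the moment at which its call begins: read the wrist's pose just before it. camera_info takes no time and is no camera call; for the wrist camera it gives the pose at the moment of the call.
- order.finish_job(): hands the job in; it is judged then, once.
Trained networks look in the newest picture that a camera, given by its name, has taken for a name from the list of things; names that differ only in an ending like _2 or _b are one class to them, and where a whole thing is asked for, a point or a joint stands for the part that bears it (a point fixed in the world has none). Each returns a list of dicts, best first, with "p" (0 to 1); they miss things now and then, are a little off and sometimes report something else, mostly with a low value. They report only what shows in the picture. A call takes as long as a camera call. They do not tell look-alikes from the thing itself.
- spotter.recognise(label, camera): "location" ([row, column] in pixels, amid what is visible of it).
- spotter.masks_of(label, camera): "region" (480x640 bool, what is visible of it) and "location" ([row, column] in pixels, amid what is visible of it).
The state is a dict: "t": time; "joint_pos": joint angles; "joint_velocities": joint speeds; "effort": joint torques, N m; "eef_pos": TCP position; "tool_rot": TCP orientation; "force": force on the tool from outside, world axes, zero at the start; "wrist_torque": the same for the moment, N m; "finger_gap": finger opening in m; "finger_force": force on a finger pad.
Only numpy, scipy, OpenCV 4.12 (cv2) and the standard library are available. Lean on these libraries where they do the work, as an engineer would, in place of code of your own. Each camera call takes 0.05 s, during which the arm holds its last target. There are 200 camera calls.

## Working session

There is one attempt and no reset: what is moved stays moved. The work goes in short steps, Python scripts to look and compute and a tool call to move; the robot and the scene stay as the last step left them, time stands still between calls to the robot, and variables do not carry over. Pictures are saved under pics/ and viewed, at most 10 in all, crops included, and the job is handed in when it is done.

Besides the shell and the picture viewer there is one more tool, called after "Request:" by a JSON object that holds its "op" and its "data", one argument or row to a line. drive_tool: Moves the arm, as the interface text tells. Its arguments: {"type":"object","properties":{"targets":{"type":"array"},"force":{"type":"number"}},"required":["targets"]}

```bash
mkdir -p pics; cat > h.py <<'E'
import numpy as np, cv2
from workcell import robot, read_camera, camera_info, order, spotter
def ray(info,rc):
    K=info["K"];K=np.array(K);T=np.array(info["cam_to_world"])
    d=np.linalg.inv(K)@np.array([rc[1],rc[0],1.]);d=np.array([d[0],-d[1],-d[2]])
    return T[:3,3],T[:3,:3]@d
def atz(info,rc,z):
    o,d=ray(info,rc);return o+d*(z-o[2])/d[2]
def proj(info,p):
    T=np.linalg.inv(np.array(info["cam_to_world"]));q=T[:3,:3]@np.array(p)+T[:3,3]
    u=np.array(info["K"])@np.array([q[0],-q[1],-q[2]]);return u[:2]/u[2]
def tri(a,b):
    (o1,d1),(o2,d2)=a,b
    A=np.stack([d1,-d2],1);s=np.linalg.lstsq(A,o2-o1,rcond=None)[0]
    p,q=o1+d1*s[0],o2+d2*s[1];return (p+q)/2,np.linalg.norm(p-q)
E
python3 - <<'E'
from h import *
for c in ["scene","top"]:
    im=read_camera(c);cv2.imwrite(f"pics/{c}0.png",im[:,:,::-1]);i=camera_info(c)
    print(c,{k:(v if k not in("K","cam_to_world") else np.round(v,3).tolist()) for k,v in i.items()})
    for l in ["large_clip_handles","large_clip_mouth","small_clip_handles","rail_top","tab_top"]:
        try: print(l,[(np.round(r["location"]).tolist(),round(r["p"],2)) for r in spotter.recognise(l,c)][:5])
        except Exception as e: print(l,e)
s=robot.state();print(s["t"],s["eef_pos"],np.round(s["tool_rot"],3).tolist())
E
```

```text
scene {'K': [[501.784, 0.0, 320.688], [0.0, 501.784, 236.393], [0.0, 0.0, 1.0]], 'cam_to_world': [[-0.783, 0.302, -0.543, 0.014], [-0.621, -0.379, 0.686, 0.402], [0.001, 0.875, 0.484, 0.547], [0.0, 0.0, 0.0, 1.0]]}
large_clip_handles [([288.0, 287.0], 0.83), ([362.0, 279.0], 0.65)]
large_clip_mouth [([363.0, 278.0], 0.75), ([289.0, 288.0], 0.68)]
small_clip_handles [([272.0, 243.0], 0.57)]
rail_top [([316.0, 266.0], 0.55)]
tab_top [([233.0, 371.0], 0.77)]
top {'K': [[497.271, 0.0, 319.168], [0.0, 497.271, 233.204], [0.0, 0.0, 1.0]], 'cam_to_world': [[-0.018, 0.99, -0.141, 0.403], [-0.999, -0.022, -0.031, -0.201], [-0.034, 0.14, 0.99, 0.975], [0.0, 0.0, 0.0, 1.0]]}
large_clip_handles [([266.0, 268.0], 0.93), ([309.0, 212.0], 0.63)]
large_clip_mouth [([306.0, 213.0], 0.93), ([267.0, 261.0], 0.85)]
small_clip_handles [([214.0, 268.0], 0.58)]
rail_top [([246.0, 276.0], 0.83)]
tab_top [([230.0, 449.0], 0.89)]
0.6 [ 0.23919042 -0.57739359  0.23130281] [[0.924, 0.383, 0.0], [0.383, -0.924, 0.0], [0.0, -0.0, -1.0]]
```

View pics/scene0.png

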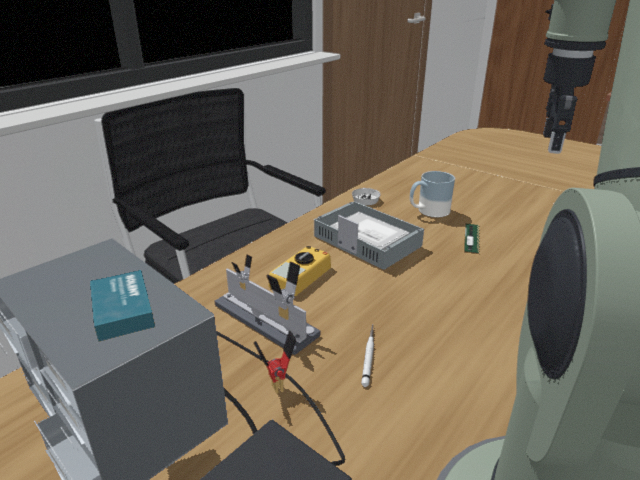

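View pics/top0.png

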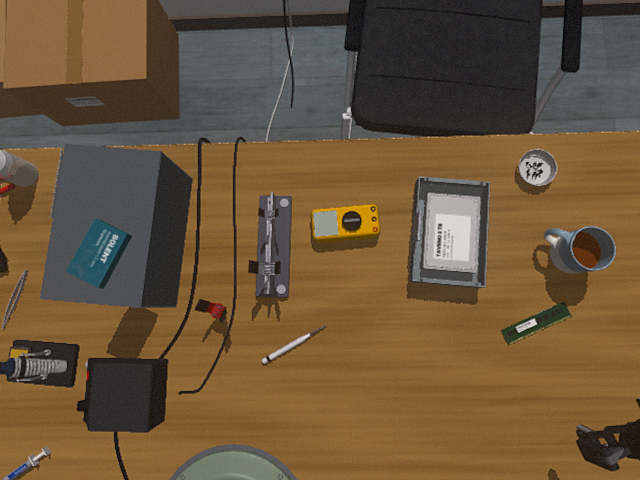

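Top view: the rail runs vertically at column ~268. The large black clamp is at [266,268], the small one at [214,268], and the red look-alike lies on the table at [309,212]. The tab is on the left wall of the tray at [230,418]. The big black clamp at the robot-side end of the rail is the one that fits; I'll confirm it in a crop and triangulate.

```bash
python3 - <<'E'
from h import *
I={c:camera_info(c) for c in["scene","top"]}
R=lambda c,p:ray(I[c],p)
for n,a,b in [("large",(288,287),(266,268)),("small",(272,243),(214,268)),("rail",(316,266),(246,276)),("tab?",(233,371),(230,449))]:
    print(n,tri(R("scene",a),R("top",b)))
s=cv2.imread("pics/scene0.png")[220:400,200:420];t=cv2.imread("pics/top0.png")[170:320,190:440]
a=cv2.resize(s,None,fx=2.2,fy=2.2,interpolation=3);b=cv2.resize(t,None,fx=1.26,fy=1.26,interpolation=3)
t=cv2.resize(t,(300,180),interpolation=3)
c=np.zeros((400,800,3),np.uint8);c[:396,:484]=a;c[:180,490:790]=t
cv2.imwrite("pics/crop1.png",c)
for z,p in [(.066,(196,271)),(.066,(297,271)),(.08,(210,418)),(.08,(235,418)),(.045,(178,416)),(.045,(285,412))]: print(z,p,atz(I["top"],p,z))
E
```

```text
large (array([ 0.46976915, -0.08164758,  0.08658063]), np.float64(0.00583881412750777))
small (array([ 0.56732925, -0.07994729,  0.07820925]), np.float64(0.002881184555109987))
rail (array([ 0.51849725, -0.0839024 ,  0.00478425]), np.float64(0.00235925622850887))
tab? (array([ 0.53495031, -0.4242396 ,  0.0184355 ]), np.float64(0.011499049572503153))
0.066 (196, 271) [ 0.60482568 -0.08308214  0.066     ]
0.066 (297, 271) [ 0.41711082 -0.08234924  0.066     ]
0.08 (210, 418) [ 0.56902999 -0.3531002   0.08      ]
0.08 (235, 418) [ 0.523172   -0.35102608  0.08      ]
0.045 (178, 416) [ 0.6376061  -0.35807162  0.045     ]
0.045 (285, 412) [ 0.43475969 -0.34164565  0.045     ]
```

View pics/crop1.png

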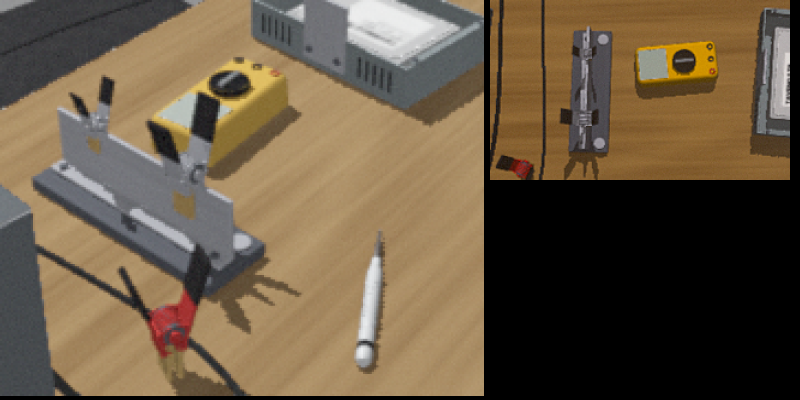

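The crop confirms it: the large clamp is black and brass at the near end of the rail (scene [288,287]), and the red one lies on the table. Moving to hover over the large clamp.

Request:
{"op": "drive_tool", "data": {
  "targets": [0.403,-0.369,0,0,0,0.393,1,0.403,-0.369,0,0,0,0.393,1,0.403,-0.369,0,0,0,0.393,1,0.403,-0.369,0,0,0,0.393,1,0.403,-0.369,0,0,0,0.393,1,0.403,-0.369,0,0,0,0.393,1,0.403,-0.369,0,0,0,0.393,1,0.403,-0.369,0,0,0,0.393,1,0.403,-0.369,0,0,0,0.393,1,0.403,-0.369,0,0,0,0.393,1,0.403,-0.369,0,0,0,0.393,1,0.403,-0.369,0,0,0,0.393,1],
  "force": 25
}}

```text
t: 1.8
eef_pos: [0.4725, -0.0764, 0.2315]
tool_rot: [[1.0, 0.007, 0.001], [0.007, -1.0, 0.002], [0.001, -0.002, -1.0]]
force: [-0.4, -0.9, 0.3]
finger_gap: 0.0852
finger_force: 0.0
```

```bash
python3 - <<'E'
from h import *
s=robot.state();print(s["t"],s["eef_pos"])
i=camera_info("wrist");im=read_camera("wrist");cv2.imwrite("pics/w1.png",im[:,:,::-1])
print(np.round(i["cam_to_world"],3).tolist(),np.array(i["K"])[0])
for l in ["large_clip_handles","large_clip_mouth","rail_top"]:
    print(l,[(np.round(r["location"]).tolist(),round(r["p"],2)) for r in spotter.recognise(l,"wrist")][:3])
for p in [(.47,-.082,.112),(.47,-.082,.066)]: print(proj(i,p))
E
```

```text
1.8 [ 0.47245207 -0.07643932  0.23149218]
[[0.008, 0.959, 0.284, 0.545], [-1.0, 0.008, -0.0, -0.077], [-0.003, -0.284, 0.959, 0.375], [0.0, 0.0, 0.0, 1.0]] [413.40886327   0.         318.00189904]
large_clip_handles [([299.0, 204.0], 0.95), ([233.0, 324.0], 0.58), ([129.0, 325.0], 0.58)]
large_clip_mouth [([299.0, 203.0], 0.76), ([78.0, 328.0], 0.73)]
rail_top [([127.0, 322.0], 0.82)]
[326.00587286 235.89709996]
[325.05803137 219.53426475]
```

View pics/w1.png

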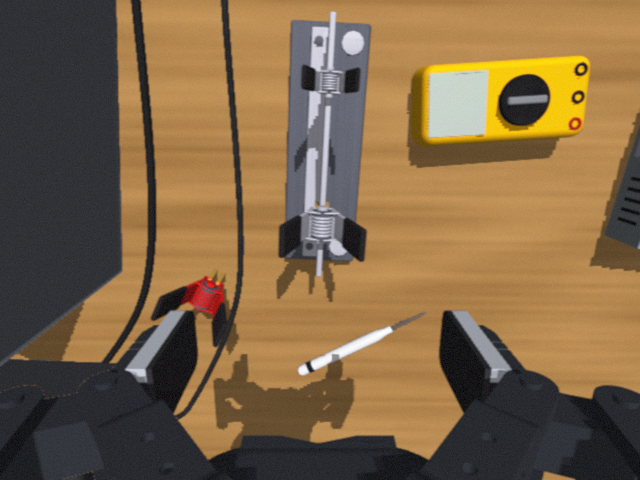

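The wrist view shows the large clamp with its hub at about (row 225, col 322) and handles at columns 281–366. The rail's far end is at (15,333) and its near end at (275,319). The small clamp is at (80,330).

```bash
cat > m.py <<'E'
from h import *
import json
i=camera_info("wrist")
for n,z,p in [("railfar",.066,(13,333)),("railnear",.066,(275,319.5)),("hub top",.08,(225,322.5)),("hL",.124,(258,281)),("hR",.124,(260,366)),("hLfar",.124,(211,283)),("hRfar",.124,(213,362)),("smallhub",.076,(80,330))]:
    print(n,np.round(atz(i,p,z),4))
E
python3 m.py
```

```text
railfar [ 0.6092 -0.0939  0.066 ]
railnear [ 0.4217 -0.0848  0.066 ]
hub top [ 0.4665 -0.087   0.08  ]
hL [ 0.456 -0.06   0.124]
hR [ 0.4546 -0.1145  0.124 ]
hLfar [ 0.4868 -0.0621  0.124 ]
hRfar [ 0.4855 -0.111   0.124 ]
smallhub [ 0.5665 -0.0919  0.076 ]
```

```bash
python3 -c "
from h import *
s=robot.state();print(s['t'],s['eef_pos'],np.round(s['tool_rot'],4).tolist(),np.abs(s['joint_velocities']).max())"; python3 m.py|head -3
```

```text
2.0 [ 0.46994432 -0.08318774  0.23128221] [[1.0, -0.0014, -0.0002], [-0.0014, -1.0, -0.0003], [-0.0002, 0.0003, -1.0]] 0.014600296497701466
railfar [ 0.6092 -0.0939  0.066 ]
railnear [ 0.4217 -0.0848  0.066 ]
hub top [ 0.4665 -0.087   0.08  ]
```

Request:
{"op": "drive_tool", "data": {
  "targets": [-0.002,-0.001,0.05,0,0,0.04,1,-0.002,-0.001,0.05,0,0,0.04,1,-0.002,-0.001,0.05,0,0,0.04,1,-0.002,-0.001,0.05,0,0,0.04,1]
}}

```text
t: 2.4
eef_pos: [0.4689, -0.0818, 0.1829]
tool_rot: [[0.999, -0.04, 0.001], [-0.04, -0.999, -0.0], [0.001, 0.0, -1.0]]
force: [-0.7, -0.9, 0.3]
finger_gap: 0.0853
finger_force: 0.0
```

```bash
python3 - <<'E'
from h import *
s=robot.state();print(s["t"],s["eef_pos"],np.round(s["tool_rot"],4).tolist(),np.abs(s['joint_velocities']).max())
i=camera_info("wrist");im=read_camera("wrist");cv2.imwrite("pics/w2.png",im[:,:,::-1])
import pickle;pickle.dump(i,open("w2.pkl","wb"))
E
```

```text
2.4 [ 0.46889223 -0.08184666  0.18287513] [[0.9992, -0.0404, 0.0014], [-0.0404, -0.9992, -0.0002], [0.0014, 0.0002, -1.0]] 0.00976148824134961
```

View pics/w2.png

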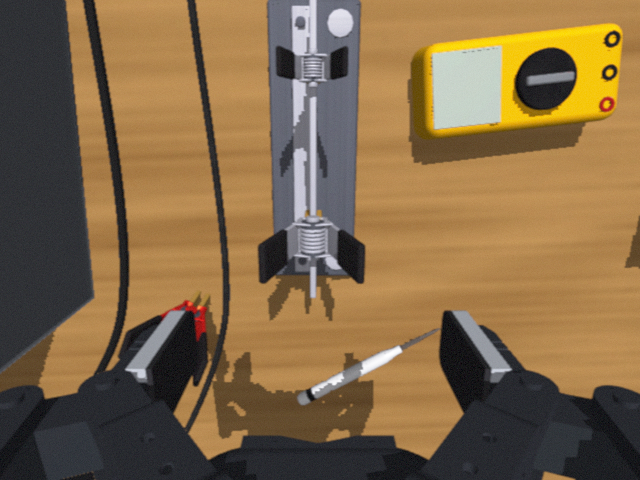

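The rail is now vertical in the image at column 313. The clamp hub is at (241,314) and the handles span columns 260–364.

```bash
python3 - <<'E'
from h import *
import pickle;i=pickle.load(open("w2.pkl","rb"))
for n,z,p in [("railnear",.066,(297,313)),("rail2",.066,(100,313)),("hub",.08,(241,314)),("smallhub",.076,(67,313)),("hL",.124,(283,260)),("hR",.124,(284,364))]:
    print(n,np.round(atz(i,p,z),4))
print(proj(i,(.4689,-.0818,.12)))
E
```

```text
railnear [ 0.4239 -0.0771  0.066 ]
rail2 [ 0.5514 -0.0827  0.066 ]
hub [ 0.4679 -0.0798  0.08  ]
smallhub [ 0.5686 -0.0836  0.076 ]
hL [ 0.4591 -0.0515  0.124 ]
hR [ 0.4563 -0.1061  0.124 ]
[316.86222069 260.69278111]
```

Request:
{"op": "drive_tool", "data": {
  "targets": [-0.001,-0.003,0.04,0,0,0.004,1,-0.001,-0.003,0.075,0,0,0.004,1,-0.001,-0.003,0.09,0,0,0.004,1,-0.001,-0.003,0.09,0,0,0.004,1,-0.001,-0.003,0.09,0,0,0.004,0,-0.001,-0.003,0.09,0,0,0.004,-1,-0.001,-0.003,0.09,0,0,0.004,-1,-0.001,-0.003,0.09,0,0,0.004,-1,-0.001,-0.003,0.09,0,0,0.004,-1,-0.001,-0.003,0.09,0,0,0.004,-1],
  "force": 30
}}

```text
t: 3.45
eef_pos: [0.4687, -0.0784, 0.0931]
tool_rot: [[0.999, -0.044, 0.003], [-0.044, -0.999, -0.0], [0.003, 0.0, -1.0]]
force: [-1.5, 0.8, 16.2]
finger_gap: 0.0235
finger_force: 30.3
```

```bash
python3 - <<'E'
from h import *
im=read_camera("scene");a=im[230:350,210:370,::-1]
w=read_camera("wrist")[:,:,::-1]
s=robot.state();print(s["t"],s["eef_pos"],s["force"],s["finger_gap"],s["finger_force"])
c=np.zeros((600,800,3),np.uint8);c[:360,:480]=cv2.resize(a,None,fx=3,fy=3,interpolation=3);c[360:600,480:]=cv2.resize(w,(320,240));cv2.imwrite("pics/g.png",c)
E
```

```text
3.55 [ 0.46875179 -0.07835857  0.09307237] [-1.43154302  0.61440651 15.88117369] 0.023501428544589642 30.345336198806763
```

View pics/g.png

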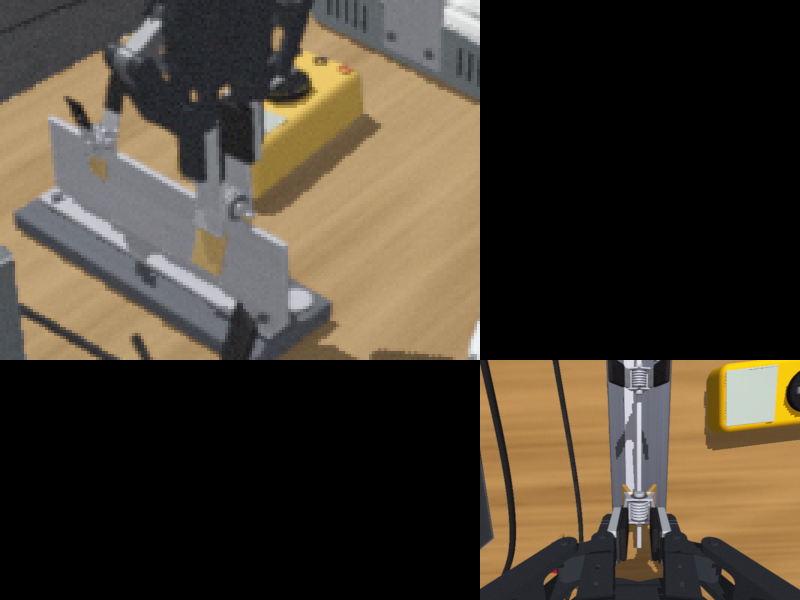

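The grasp is good: the gap is 23.5 mm, the jaws show open, and the hub sits on the rail. Lifting.

Request:
{"op": "drive_tool", "data": {
  "targets": [0,0,-0.02,0,0,0,-1,0,0,-0.05,0,0,0,-1,0,0,-0.09,0,0,0,-1,0,0,-0.11,0,0,0,-1,0,0,-0.11,0,0,0,-1]
}}

```text
t: 4.05
eef_pos: [0.4689, -0.0785, 0.2048]
tool_rot: [[0.999, -0.044, 0.006], [-0.044, -0.999, -0.001], [0.006, 0.0, -1.0]]
force: [0.1, -0.1, -2.2]
finger_gap: 0.0231
finger_force: 30.6
```

```bash
python3 - <<'E'
from h import *
s=robot.state();print(s["t"],s["eef_pos"],np.round(s["tool_rot"],4).tolist(),s["force"],s["wrist_torque"],s["finger_gap"],s["joint_pos"])
I={c:camera_info(c) for c in["scene","top"]}
for c in I:
    im=read_camera(c); cv2.imwrite(f"pics/{c}_l.png",im[:,:,::-1])
a=cv2.imread("pics/scene_l.png")[190:310,230:390];b=cv2.imread("pics/top_l.png")[170:300,395:500]
c=np.zeros((600,800,3),np.uint8);c[:330,:440]=cv2.resize(a,(440,330),interpolation=3);c[:446,440:800]=cv2.resize(b,(360,446),interpolation=3);cv2.imwrite("pics/l.png",c)
E
```

```text
4.05 [ 0.46889148 -0.07847826  0.20483706] [[0.999, -0.0445, 0.0059], [-0.0445, -0.999, -0.0007], [0.0059, 0.0004, -1.0]] [ 0.12708874 -0.13915198 -2.17680601] [ 0.01668836 -0.05004839  0.01204905] 0.02312004436893461 [ 0.16328839  0.32117437 -0.15131069  2.00959999  0.06653     0.80947089
 -1.64134451]
```

View pics/l.png

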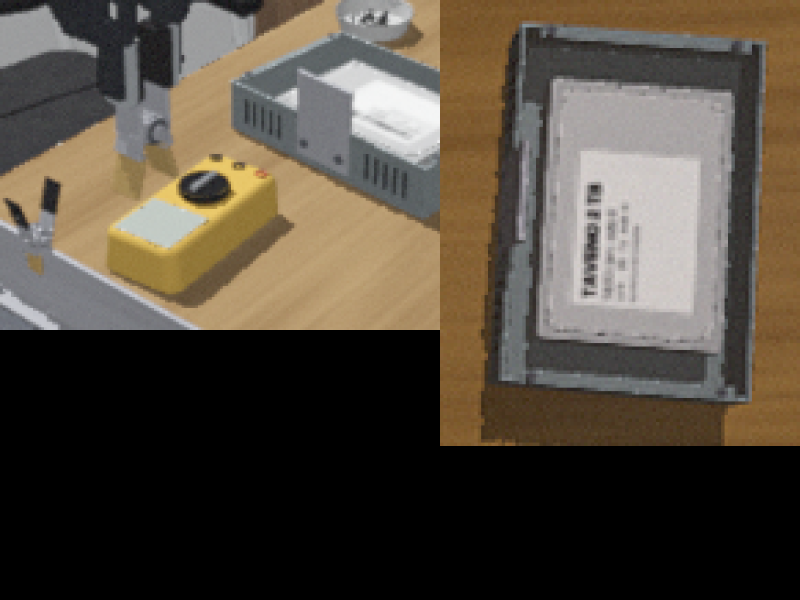

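The clamp is held with its jaws open. The tab's top edge shows in the top view at (211,419)–(240,418) and in the scene view at (214,339)–(223.5,358).

```bash
python3 - <<'E'
from h import *
I={c:camera_info(c) for c in["scene","top"]}
f=lambda x,y:(170+y/3.43,395+(x-440)/3.43)
g=lambda x,y:(190+y/2.75,230+x/2.75)
for p,q in [((523,140),(300,65)),((518,240),(353,92))]:
    print(f(*p),g(*q)); print(np.round(atz(I["top"],f(*p),.08),4),np.round(atz(I["scene"],g(*q),.08),4))
for p in [(521,25),(764,42),(748,400),(500,380)]: print("tray",np.round(atz(I["top"],f(*p),.045),4))
E
```

```text
(210.81632653061223, 419.19825072886294) (213.63636363636363, 339.0909090909091)
[ 0.5675 -0.3552  0.08  ] [ 0.569  -0.3601  0.08  ]
(239.97084548104957, 417.7405247813411) (223.45454545454544, 358.3636363636364)
[ 0.5141 -0.3502  0.08  ] [ 0.5121 -0.3485  0.08  ]
tray [ 0.6389 -0.3631  0.045 ]
tray [ 0.6257 -0.496   0.045 ]
tray [ 0.4293 -0.4747  0.045 ]
tray [ 0.4425 -0.3429  0.045 ]
```

Request:
{"op": "drive_tool", "data": {
  "targets": [0.015,0.04,0,0,0,0.02,-1,0.03,0.09,0,0,0,0.056,-1,0.045,0.13,0,0,0,0.056,-1,0.06,0.18,0,0,0,0.056,-1,0.075,0.23,0,0,0,0.056,-1,0.084,0.26,0,0,0,0.056,-1,0.084,0.271,0.01,0,0,0.056,-1,0.084,0.271,0.01,0,0,0.056,-1,0.084,0.271,0.01,0,0,0.056,-1,0.084,0.271,0.01,0,0,0.056,-1]
}}

```text
t: 5.15
eef_pos: [0.5396, -0.3511, 0.1914]
tool_rot: [[0.995, -0.098, -0.0], [-0.098, -0.995, 0.001], [-0.0, -0.001, -1.0]]
force: [0.4, 0.2, -0.4]
finger_gap: 0.0232
finger_force: 30.6
```

```bash
python3 - <<'E'
from h import *
import pickle
s=robot.state();print(s["t"],s["eef_pos"],np.round(s["tool_rot"],4).tolist(),s["finger_gap"],np.abs(s['joint_velocities']).max())
i=camera_info("wrist");im=read_camera("wrist");cv2.imwrite("pics/w3.png",im[:,:,::-1])
pickle.dump(i,open("w3.pkl","wb"))
print([(np.round(r["location"]).tolist(),round(r["p"],2)) for r in spotter.recognise("tab_top","wrist")][:3])
E
```

```text
5.15 [ 0.53964382 -0.35112254  0.1913926 ] [[0.9952, -0.0984, -0.0], [-0.0984, -0.9952, 0.0006], [-0.0001, -0.0006, -1.0]] 0.023219024846759494 0.007569724609102709
[]
```

View pics/w3.png

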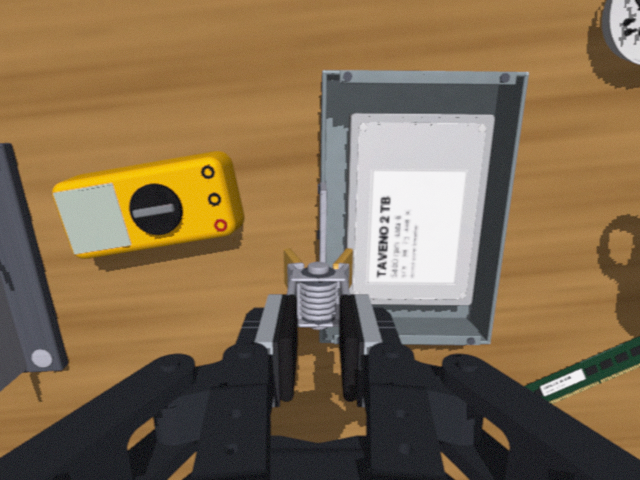

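The tab's top edge is visible ahead of the jaws, from its far end at (191,323) down to about (260,321). The open brass jaws straddle it at columns 290 and 345.

```bash
python3 - <<'E'
from h import *
import pickle;i=pickle.load(open("w3.pkl","rb"))
for n,z,p in [("tabfar",.08,(191,323.5)),("tab2",.08,(255,321.5)),("wall far",.045,(72,323)),("wall near",.045,(343,320.5)),("tray fr",.045,(74,527)),("tray nr",.045,(345,490)),("jawL",.128,(253,288)),("jawR",.128,(253,350)),("hub",.165,(300,318))]:
    print(n,np.round(atz(i,p,z),4))
E
```

```text
tabfar [ 0.5678 -0.3577  0.08  ]
tab2 [ 0.5262 -0.3525  0.08  ]
wall far [ 0.6396 -0.3646  0.045 ]
wall near [ 0.4417 -0.3438  0.045 ]
tray fr [ 0.6253 -0.4969  0.045 ]
tray nr [ 0.4269 -0.4769  0.045 ]
jawL [ 0.5451 -0.3363  0.128 ]
jawR [ 0.5419 -0.3688  0.128 ]
hub [ 0.5337 -0.3511  0.165 ]
```

Request:
{"op": "drive_tool", "data": {
  "targets": [0.0016,0.0023,0.02,0,0,0.005,-1,0.0016,0.0023,0.045,0,0,0.005,-1,0.0016,0.0023,0.06,0,0,0.005,-1,0.0016,0.0023,0.07,0,0,0.005,-1,0.0016,0.0023,0.078,0,0,0.005,-1,0.0016,0.0023,0.082,0,0,0.005,-1,0.0016,0.0023,0.082,0,0,0.005,-1,0.0016,0.0023,0.082,0,0,0.005,-1]
}}

```text
t: 6.05
eef_pos: [0.541, -0.3553, 0.1099]
tool_rot: [[0.994, -0.105, 0.001], [-0.105, -0.994, -0.0], [0.001, 0.0, -1.0]]
force: [0.8, -0.2, -1.9]
finger_gap: 0.0231
finger_force: 30.6
```

Request:
{"op": "drive_tool", "data": {
  "targets": [0,-0.0015,0.002,0,0,0,-1,0,-0.0015,0.003,0,0,0,-1,0,-0.0015,0.003,0,0,0,-1]
}}

```text
t: 6.35
eef_pos: [0.5413, -0.3537, 0.1072]
tool_rot: [[0.994, -0.105, 0.001], [-0.105, -0.994, -0.0], [0.001, 0.0, -1.0]]
force: [-2.6, 2.3, 9.1]
finger_gap: 0.0236
finger_force: 31.9
```

```bash
python3 - <<'E'
from h import *
s=robot.state();print(s["t"],s["eef_pos"],s["force"],np.round(s["tool_rot"],4).tolist())
a=read_camera("scene")[180:270,290:410,::-1];w=read_camera("wrist")[150:390,160:480,::-1]
c=np.zeros((600,800,3),np.uint8);c[:360,:480]=cv2.resize(a,(480,360),interpolation=3);c[360:600,480:]=w;cv2.imwrite("pics/p.png",c)
E
```

```text
6.35 [ 0.54126775 -0.35366006  0.10724733] [-2.64996363  2.29784194  9.13792534] [[0.9945, -0.105, 0.001], [-0.105, -0.9945, -0.0004], [0.001, 0.0003, -1.0]]
```

View pics/p.png

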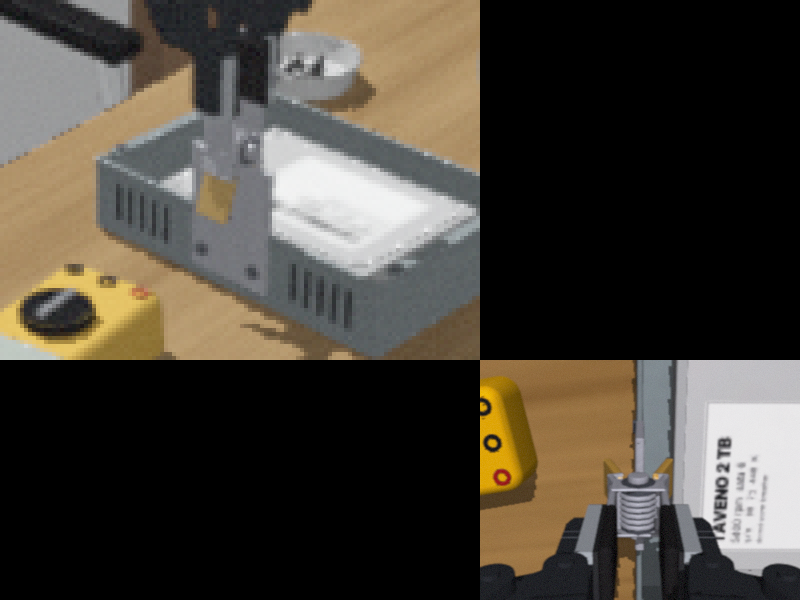

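The clamp is seated astride the tab: the hub makes contact at TCP z 0.107, as predicted, with 9 N. Opening in stages while following down.

Request:
{"op": "drive_tool", "data": {
  "targets": [0,0,0.001,0,0,0,-0.35,0,0,0.002,0,0,0,-0.25,0,0,0.003,0,0,0,-0.15,0,0,0.004,0,0,0,-0.05,0,0,0.005,0,0,0,0.05,0,0,0.006,0,0,0,0.15,0,0,0.006,0,0,0,0.25,0,0,0.006,0,0,0,0.4,0,0,0.006,0,0,0,1,0,0,0.006,0,0,0,1,0,0,0.006,0,0,0,1,0,0,0.006,0,0,0,1]
}}

```text
t: 7.65
eef_pos: [0.5409, -0.3536, 0.1004]
tool_rot: [[0.994, -0.105, 0.0], [-0.105, -0.994, -0.0], [0.0, 0.0, -1.0]]
force: [-0.4, -0.2, -0.3]
finger_gap: 0.0852
finger_force: 0.0
```

Released, with no force left on the tool. Retreating straight up and checking.

Request:
{"op": "drive_tool", "data": {
  "targets": [0,0,-0.03,0,0,0,1,0,0,-0.07,0,0,0,1,0,0,-0.11,0,0,0,1,0,0,-0.13,0,0,0,1,0,0,-0.13,0,0,0,1]
}}

```text
t: 8.15
eef_pos: [0.542, -0.3543, 0.2337]
tool_rot: [[0.994, -0.105, 0.004], [-0.105, -0.994, -0.002], [0.005, 0.002, -1.0]]
force: [0.3, -0.1, 0.4]
finger_gap: 0.0856
finger_force: 0.0
```

```bash
python3 - <<'E'
from h import *
a=read_camera("scene")[150:330,190:430,::-1];w=read_camera("wrist")[:,:,::-1]
c=np.zeros((600,800,3),np.uint8);c[:360,:480]=cv2.resize(a,(480,360),interpolation=3);c[240:600,320:][:, :][120:]=cv2.resize(w,(480,360),interpolation=3)[120:];c[360:600,320:]=w[120:360,80:560];cv2.imwrite("pics/f.png",c)
E
```

```text
(no output)
```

View pics/f.png

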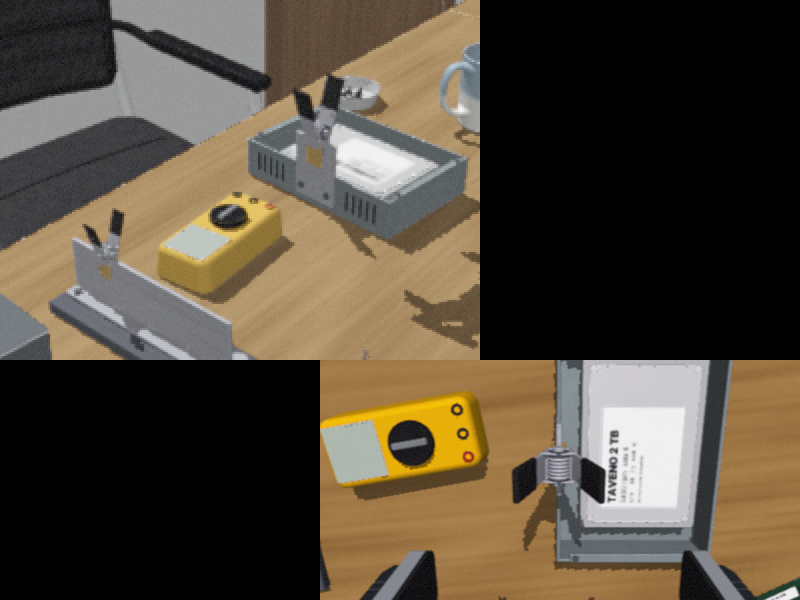

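The clamp stands upright and square in the middle of the tab with its jaws well down, and the small clamp is still on the rail. Handing in.

```bash
python3 -c "
from h import *
print(order.finish_job())"
```

```text
the job is handed in; nothing more can be done
None
```

The large clamp now grips the middle of the earthing tab, upright and square with its jaws well down over the edge; the small clamp was left alone on the rail, and the job is handed in.

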